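Key in and cross-stack tapered metal ingots

TASK

The bottom layer of the small ingot stack on the board lacks its middle ingot. Take the ingot that lies broad face up from the sloping rack and, keeping it broad face up, set it lengthwise into the gap between the two ingots on the board, so that it sits fully down, in line with them, and the top of the layer is flat. Then lay the other ingot from the rack, broad face down, crosswise (at a right angle) on top, flat and centred on the middle ingot; do not drop the ingots, and do not upset or shift the things standing about.

Things in the scene. Friction and masses are not known exactly. Their poses are not given: they have to be found in the camera images.
- ingot_broad_up: dull grey metal ingot, 60 mm long (y axis, ends square), 24 mm high, 0.3-0.6 kg; tapered section: broad face 42 mm and, facing away from it, narrow face 30 mm wide. Origin at its centre, z axis towards the narrow face. Starts in the left or right place of the rack, lying along it, tilted with the 35 degree slope, broad face up (z axis into the slope)
- ingot_broad_down: dull grey metal ingot, 60 mm long (y axis, ends square), 24 mm high, 0.3-0.6 kg; tapered section: broad face 42 mm and, facing away from it, narrow face 30 mm wide. Origin at its centre, z axis towards the narrow face. Starts in the left or right place of the rack, lying along it, tilted with the 35 degree slope, broad face down (z axis out of the slope)
- ingot_outer_far: dull grey metal ingot, 60 mm long (y axis, ends square), 24 mm high, 0.3-0.6 kg; tapered section: broad face 42 mm and, facing away from it, narrow face 30 mm wide. Origin at its centre, z axis towards the narrow face. Loose on the board, broad face down, centre 37 mm along board +x; stays there
- ingot_outer_near: dull grey metal ingot, 60 mm long (y axis, ends square), 24 mm high, 0.3-0.6 kg; tapered section: broad face 42 mm and, facing away from it, narrow face 30 mm wide. Origin at its centre, z axis towards the narrow face. Loose on the board, broad face down, centre 37 mm along board -x; stays there
- stack_board: fixed grey stacking board, 136 (x) x 80 (y) x 8 mm; origin at the middle of its underside, on the bench. The two outer ingots lie on it along its y axis, within 2 mm of square, their narrow faces up, 32 mm above the bench.
- gap_place (a point): where the middle ingot's centre belongs: middle of the board, 20 mm above the bench; its axes are the board's, the ingot lies along y. The gap is 32 mm wide at the bottom, 44 mm at the top: 1 mm free on either side of the ingot when its broad face is up
- cross_place (a point): where the crosswise ingot's centre belongs: middle of the board, 44 mm above the bench; its axes are the board's, this ingot lies along x. Mind the bench lamp: its upright pole (32 mm thick at most, 0.68 m high) is at x 0.235, y 0.228 from the robot, left of all the work, its head above; lift and draw back over the base to swing past
- ingot_rack: fixed grey metal rack, 190 mm wide (y); origin on the bench, midway between the two places. Its shelf slopes 35 degrees, low edge towards rack -x (robot side), with a 6 mm stop rail below the ingots at their mid-height. Ingot centres: rack y = +48 and -48 mm, 62 mm above the bench, 36 mm free between their ends
- shelf_edge (a point): middle of the front lower edge of the rack's upper shelf (pots stand on it): 30 mm behind the ingot centres (rack +x), 165 mm above the bench. A hand pointing straight down strikes it; a hand square to the slope, tilted 35 degrees with its wrist towards the robot, has free way in and out
- lidded_jar: bystander right of the rack: small lidded jar, 36 mm diameter, 43 mm high, loose; origin at its underside
- pump_dropper: bystander: small white dropper bottle, 26 mm diameter, 56 mm high, loose; origin at its underside
- mould: bystander: pale silicone mould ring, 56 x 69 x 18 mm, loose; origin at its underside
There are look-alikes about, which are no part of the job. What is shaped like the ingot_broad_up but red is not meant.

How it is judged:
By the outcome, as a careful person would: the job done as asked, in the order asked, and still so for the second after the job is handed in, with the robot touching nothing.
It also fails if it takes over 61 s, if anything falls off the work surface, if the arm or the gripper's body presses on something with over 40 N, if the wrist force passes 120 N, or if a joint passes its speed limit or range.

ROBOT

A 7-joint arm with a two-finger parallel gripper is mounted at the origin on a cart in front of the work surface, level with it; the furniture and walls round the work are solid. World frame = base frame: x ahead of the robot, y to its left, z up, the work surface at z = 0. Lengths are in mm, angles in rad, forces in N, time in s.
With the tool pointing down it reaches from about 400 to 875 mm from the base axis. Payload 4.4 kg.
Tool frame: the origin (TCP) lies midway between the tips of the shut fingers; the grasp point (between the pads) lies grasp_offset behind it (grasp_offset is the distance from the TCP to the grasp point, in mm); z points along the fingers, y is the line along which they close (so a half turn about z gives the same grasp; the last joint's range is limited). The gripper opens to 85 mm and grips with 20 to 120 N. Pads are 22 mm wide; open, the fingers measure 114 mm over their backs; the gripper's body (76 mm by 85 mm) begins 54 mm behind the grasp point. The pads swing forward as they close: fully open they stand 13 mm farther back than shut.
Start: joints at [-1.233, 0.628, 0.038, 1.517, -0.027, 0.996, -0.02], TCP at [255.373, 597.748, 231.313] pointing down, gripper open.
Joint ranges: [-3.06, 3.06], [-0.37, 2.12], [-1.25, 1.32], [0.18, 2.47], [-1.1, 4.24], [0.23, 1.98], [-2.94, 2.94]. Speed limits (rad/s): [2.57, 2.57, 3.14, 3.14, 3.14, 3.14, 3.14].

INTERFACE

Orientations are given as [roll, pitch, yaw] about the fixed x, y, z axes, in that order (R = Rz(yaw) Ry(pitch) Rx(roll)).
In Python, from cell import * gives the robot as it stands. The module is installed in compiled form; this text tells all that it offers.
- The arm moves only by the shell command python3 -m jog 'ROWS'. ROWS is a JSON object of lists of equal length, an entry for each row: "angular": the turn, a rotation vector about the tool's x, y, z in degrees, a list of three; "travel": the shift along the tool's x, y, z in cm, a list of three; "fingers": the closure, from 0 (fully open) to 1 (shut). In form: {"angular": [[rx, ry, rz], ...], "travel": [[tx, ty, tz], ...], "fingers": [fingers, ...]}. A call has 1 to 5 rows; each row is the pose to reach, as a shift and turn from the pose commanded when the call began, along the tool's axes at that moment; what a row does not reach only later rows make up. A row lasts 1/8 s, in which the tool goes at most 62.5 mm and 10.7 degrees, less where a joint would pass 70% of its speed; a pose out of reach is approached as far as the arm can. A call with a gripper value outside its range is refused whole. The fingers move at their own pace and stop on an object; the grip force is fixed at half the most. Time passes only in rows, so rows that repeat a pose let the fingers close. It gives the time, the measured TCP pose, the force and the opening at its end, in the units of the state.
- read_state(): the state, without advancing time (a new reading comes with each control period).
- get_image(name): name is "scene" or "top" or "wrist"; returns the picture (400x640x3 uint8, red, green, blue); there is no depth.
- camera_model(name): a dict with "mtx" (3x3 intrinsics, pixels), "T" (4x4, takes a point from camera to world coordinates). Camera axes: x right, y down, z forward; pixel columns grow to the right and rows downward; lengths in mm; the calibration is good to about 2 mm. A picture is of the moment at which its call begins: read the wrist's pose just before it. camera_model takes no time and is no camera call; for the wrist camera it gives the pose at the moment of the call.
- finish_job(): hands the job in, once; it reports no verdict.
The state is a dict: "clock": time; "qpos": joint angles; "qd": joint speeds; "tau": joint torques, N m; "eef_pos": TCP position; "tool_rot": TCP orientation; "force": force on the tool from outside, world axes, zero at the start; "torque": the same for the moment, N m; "width": finger opening in mm.
Only numpy, scipy, OpenCV 4.12 (cv2) and the standard library are available. Lean on these libraries where they do the work, as an engineer would, in place of code of your own. Each camera call takes 0.05 s, during which the arm holds its last target. There are 200 camera calls.

## Working session

There is one attempt and no reset: what is moved stays moved. The work goes in short steps, Python scripts to look and compute and a shell command to move; the robot and the scene stay as the last step left them, time stands still between calls to the robot, and variables do not carry over. Pictures are saved under pics/ and viewed, on a budget of 10 in all, crops included, one or two more only if the job needs it, and the job is handed in when it is done.

```bash
mkdir -p pics; ls
python3 - <<'E'
from cell import *
import cv2,numpy as np
s=read_state();print(s)
import cell;print([n for n in dir(cell) if n[0]!='_'])
for n in ["scene","top"]:
    m=camera_model(n);print(n,np.round(m["mtx"],1).tolist(),np.round(m["T"],3).tolist())
    cv2.imwrite(f"pics/{n}0.png",cv2.cvtColor(get_image(n),cv2.COLOR_RGB2BGR))
E
```

```text
pics
{'clock': 0.0, 'qpos': array([-1.2327726 ,  0.62933691,  0.03843135,  1.51841069, -0.02701288,
        0.99626513, -0.01997392]), 'qd': array([ 0.00079215, -0.00184887,  0.00022535, -0.00080408,  0.00169899,
       -0.00106178,  0.0015957 ]), 'tau': array([ 2.10502481e-04, -5.63405156e+01,  1.22618202e+00, -1.93450177e+01,
        1.10082608e-02,  1.04660302e-02,  1.87819978e-05]), 'eef_pos': array([255.12405372, 597.14677046, 230.38119595]), 'tool_rot': array([-3.13969012e+00,  8.29121041e-06,  2.73779561e+00]), 'force': array([ 0.17127007,  0.97903849, -0.2167634 ]), 'torque': array([ 0.01334279, -0.00161482,  0.03804479]), 'width': 85.11636289637111}
['MotionError', 'camera_model', 'finish_job', 'get_image', 'grasp_offset', 'read_state']
scene [[400.3, 0.0, 324.3], [0.0, 400.3, 195.5], [0.0, 0.0, 1.0]] [[0.784, -0.462, 0.415, 273.608], [-0.621, -0.58, 0.528, -352.72], [-0.004, -0.671, -0.741, 779.204], [0.0, 0.0, 0.0, 1.0]]
top [[366.9, 0.0, 325.9], [0.0, 366.9, 197.4], [0.0, 0.0, 1.0]] [[-0.005, -0.986, 0.169, 482.154], [-1.0, 0.002, -0.017, 128.01], [0.016, -0.169, -0.985, 972.514], [0.0, 0.0, 0.0, 1.0]]
```

View pics/scene0.png

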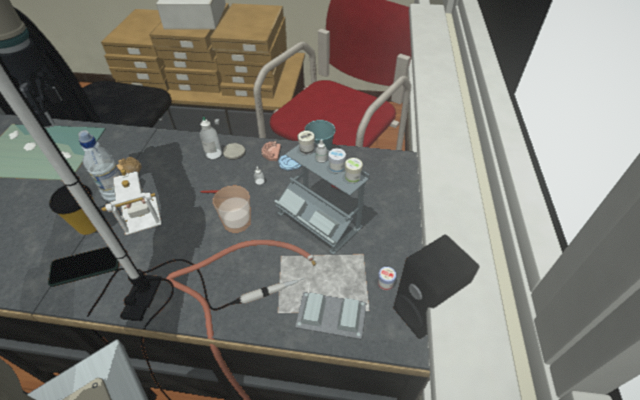

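View pics/top0.png

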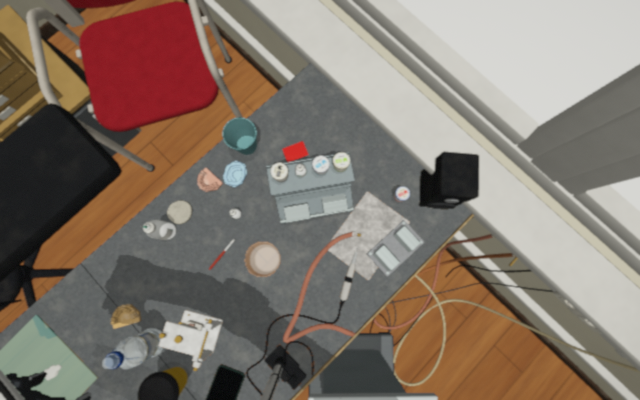

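The scene view shows the rack around (320,210) with one ingot in each place, and the board with two ingots around (332,312). In the top view the rack is at (312,195), the board at (397,248) and the red look-alike at (295,152). I'll zoom in on both views in one composite picture.

```bash
cat > h.py <<'E'
import numpy as np,cv2
from cell import *
from scipy.spatial.transform import Rotation as Ro
def proj(m,P):
    P=np.atleast_2d(P);T=np.linalg.inv(m["T"]);c=P@T[:3,:3].T+T[:3,3];p=c@m["mtx"].T;return p[:,:2]/p[:,2:]
def unproj(m,uv,z):
    uv=np.atleast_2d(uv).astype(float);z=np.broadcast_to(z,len(uv))
    d=np.c_[uv,np.ones(len(uv))]@np.linalg.inv(m["mtx"]).T@m["T"][:3,:3].T
    o=m["T"][:3,3];return o+d*((z-o[2])/d[:,2])[:,None]
def state():
    s=read_state();R=Ro.from_euler('xyz',s["tool_rot"]).as_matrix();return s,np.array(s["eef_pos"]),R
E
python3 - <<'E'
from h import *
mt,ms=camera_model("top"),camera_model("scene")
print(grasp_offset, proj(mt,[[235,228,0],[255,597,231],[0,0,0]]),proj(ms,[[235,228,0],[255,597,231]]))
t=cv2.imread("pics/top0.png")[140:290,255:455];s=cv2.imread("pics/scene0.png")[170:345,265:425]
t=cv2.resize(t,None,fx=4,fy=4,interpolation=cv2.INTER_CUBIC)[:, :]
s=cv2.resize(s,None,fx=3.4,fy=3.4,interpolation=cv2.INTER_CUBIC)
a=cv2.resize(t,(400,300),interpolation=cv2.INTER_AREA)
cv2.imwrite("pics/topc.png",t);cv2.imwrite("pics/scenec.png",s);print(t.shape,s.shape)
E
```

```text
18.700000000000003 [[280.12392087 361.13707199]
 [ 68.86368713 385.22101861]
 [373.92049761 464.28698986]] [[145.45212996 289.69304542]
 [ 56.50266067 118.17161729]]
(600, 800, 3) (595, 544, 3)
```

View pics/topc.png

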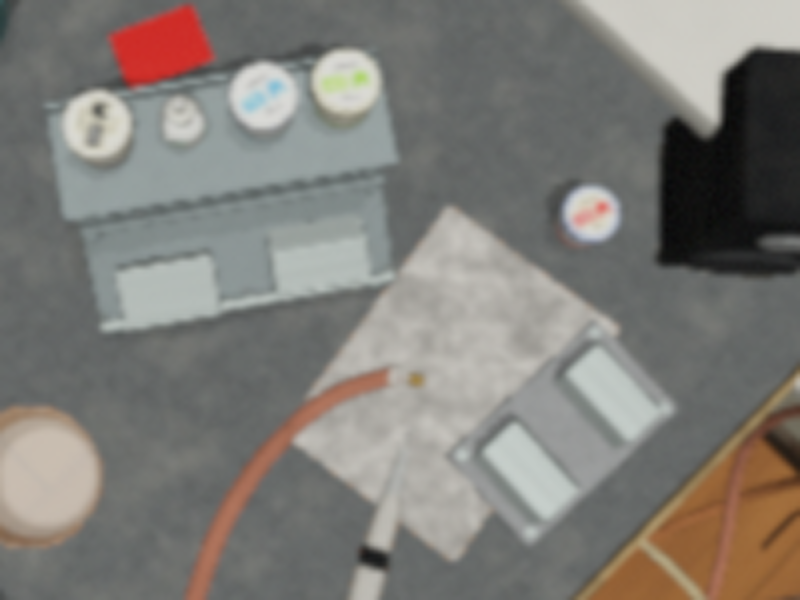

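View pics/scenec.png

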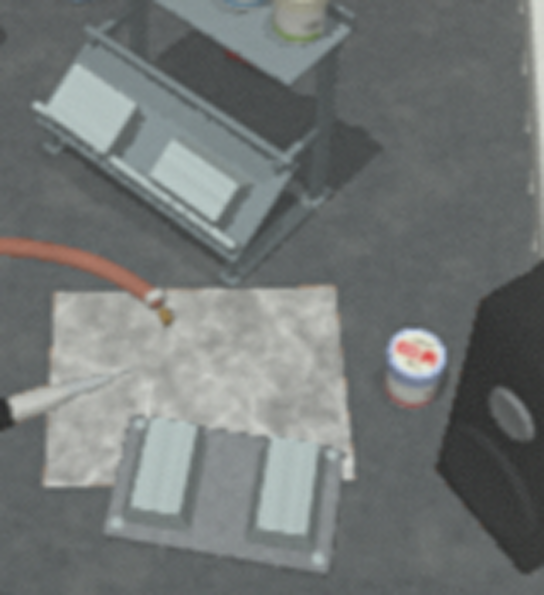

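The top crop (4x) shows the left rack ingot with its broad face up, corners near (115,268) to (218,310). The right ingot is narrow face up with its slanted side visible, near (320,262). The board corners are near (447,455), (600,322), (677,405) and (530,543). The scene crop agrees. Next I'll fit the rack and board poses.

```bash
cat >> h.py <<'E'
t35=np.radians(35);U=np.array([np.cos(t35),0,np.sin(t35)]);N=np.array([-np.sin(t35),0,np.cos(t35)]);Y=np.array([0,1.,0])
def face(c,a,ha,b,hb,off): return [np.array(c)+off+i*ha*a+j*hb*b for i,j in [(1,1),(1,-1),(-1,-1),(-1,1)]]
X=np.array([1.,0,0])
# order: far-left, far-right, near-right, near-left (for rack)
rackL=face([0,48,62],U,21,Y,30,12*N); rackR=face([0,-48,62],U,15,Y,30,12*N)
board=face([0,0,8],X,68,Y,40,0); near=face([-37,0,32],X,15,Y,30,0); far=face([37,0,32],X,15,Y,30,0)
def W(p,P): 
    c,s=np.cos(p[2]),np.sin(p[2]);P=np.array(P);return np.c_[p[0]+c*P[:,0]-s*P[:,1],p[1]+s*P[:,0]+c*P[:,1],P[:,2]]
E
python3 - <<'E'
from h import *
from scipy.optimize import least_squares
mt,ms=camera_model("top"),camera_model("scene")
T=lambda l:(np.array(l)+.5)/4-.5+[255,140]
S=lambda l:(np.array(l)+.5)/3.4-.5+[265,170]
def fit(obs,p0):
    f=lambda p:np.concatenate([(proj(m,W(p,P))-uv).ravel() for m,P,uv in obs])
    r=least_squares(f,p0,loss='soft_l1');print(np.round(r.x,3),np.degrees(r.x[2]));print(np.round(r.fun.reshape(-1,4,2) if 0 else f(r.x).reshape(-1,4,2).mean(1),2).tolist(),np.abs(f(r.x)).max());return r.x
ro=[(mt,rackL,T([(115,268),(212,253),(218,310),(125,325)])),(mt,rackR,T([(272,248),(366,234),(371,278),(278,293)])),
(ms,rackL,S([(80,63),(140,98),(108,152),(48,108)])),(ms,rackR,S([(180,140),(243,182),(213,222),(150,183)]))]
r=[fit(o,[600,150,.17]) for o in (ro,ro[:2],ro[2:])]
print("shelf",(proj(mt,W(r[0],[[30,95,165],[30,-95,165]]))-[255,140])*4)
# board: +x right-up in top; +y = left-up. face order: (+x+y),(+x-y),(-x-y),(-x+y)
bo=[(mt,board,T([(600,322),(677,405),(530,543),(447,455)])),(mt,near,T([(517,420),(577,490),(543,520),(481,445)])),(mt,far,T([(597,345),(660,408),(628,440),(562,370)])),
(ms,board,S([(343,452),(327,572),(105,533),(133,415)])),(ms,near,S([(200,425),(185,518),(132,512),(147,420)])),(ms,far,S([(320,440),(308,537),(256,530),(270,437)]))]
for o in (bo,bo[:3],bo[3:]): fit(o,[400,-50,-.8])
E
```

```text
[6.14687e+02 1.39007e+02 1.60000e-01] 9.144854865201447
[[0.15, 0.04], [-0.12, 0.29], [0.2, 0.08], [0.01, -0.86]] 2.8114055299883205
[6.15104e+02 1.38994e+02 1.60000e-01] 9.158314361467117
[[0.16, -0.13], [-0.12, 0.12]] 0.7851844610809735
[6.14109e+02 1.38781e+02 1.59000e-01] 9.087236432556915
[[0.07, 0.24], [-0.14, -0.66]] 2.627077254556184
shelf [[ 62.90589949 215.04178926]
 [397.66503202 161.57046566]]
[513.032 -69.83   -0.845] -48.4393932999426
[[0.05, 0.75], [0.09, 0.7], [0.44, 0.67], [0.41, 0.1], [0.07, -1.43], [0.5, -0.55]] 2.0125576629478132
[514.987 -69.361  -0.85 ] -48.68642278904372
[[-0.16, -0.01], [-0.16, -0.12], [0.27, -0.04]] 1.463996171577918
[511.629 -70.555 -13.402] -767.8651374815669
[[0.09, 0.76], [-0.29, -0.6], [0.23, -0.04]] 1.7160517334722272
```

The fits are consistent: rack at (614.7, 139, 9.1°) and board at (513, -69.8, -48.4°), with the broad-up ingot on the left. First I'll lift and draw back over the base, because the lamp pole stands at bearing 44°.

```bash
python3 -m jog '{"angular":[[0,0,0],[0,0,0],[0,0,0],[0,0,0],[0,0,0]],"travel":[[0,-4,-4],[0,-9,-7],[0,-14,-10],[0,-19,-13],[0,-24,-16]],"fingers":[0,0,0,0,0]}'; python3 -m jog '{"angular":[[0,0,0],[0,0,0],[0,0,0],[0,0,0],[0,0,0]],"travel":[[0,-5,-1],[0,-10,-2],[0,-15,-3],[0,-19,-4],[0,-19,-4]],"fingers":[0,0,0,0,0]}'
python3 -c "
from h import *
s,p,R=state();print(s['clock'],p,np.hypot(p[0],p[1]),np.degrees(np.arctan2(p[1],p[0])),s['qpos'].round(3),s['force'],R.round(2).tolist());print(proj(camera_model('scene'),[[235,228,680],[235,228,0]]))"
```

```text
clock: 0.72
eef_pos: [160.3, 375.2, 391.9]
tool_rot: [-3.141, 0.0, 2.738]
force: [0.3, 0.7, 0.0]
width: 85.3
clock: 1.35
eef_pos: [85.8, 200.6, 431.7]
tool_rot: [3.139, -0.0, 2.738]
force: [0.2, -0.0, 0.7]
width: 85.3
1.35 [ 85.81987578 200.6342651  431.7291031 ] 218.21814638618693 66.84152808134372 [-1.291e+00 -2.820e-01 -3.000e-03  2.095e+00 -1.000e-03  1.326e+00
 -1.260e-01] [ 0.16985844 -0.04962814  0.6759697 ] [[-0.92, 0.39, 0.0], [0.39, 0.92, 0.0], [0.0, 0.0, -1.0]]
[[-104.87233432  -81.67543693]
 [ 145.45212996  289.69304542]]
```

```bash
python3 -m jog '{"angular":[[0,0,0],[0,0,-5],[0,0,-10],[0,0,-15],[0,0,-20]],"travel":[[0,-1.8,0],[-4.1,-2.2,0],[-7.8,-3.4,0],[-11.2,-5.2,0],[-14.1,-7.7,0]],"fingers":[0,0,0,0,0]}'
cat >> h.py <<'E'
RK=[614.7,139.0,.1596]; BD=[513.0,-69.8,-.845]
def goal(tgt):
    """tgt=(Rot,pos) -> travel cm, rotvec deg in the tool axes now"""
    s,p,R=state();return np.round(R.T@(tgt[1]-p)/10,2),np.round(np.degrees(Ro.from_matrix(R.T@tgt[0]).as_rotvec()),1)
def rackgoal(y,off,rk=RK):
    """TCP off mm beyond the ingot centre along the approach; negative = back off"""
    Z=Ro.from_euler('z',rk[2]).as_matrix();z=-Z@N;yy=Z@Y;R=np.c_[np.cross(yy,z),yy,z]
    return R,W(rk,[[0,y,62]])[0]+off*z
E
python3 -c "
from h import *
s,p,R=state();print(p,np.degrees(np.arctan2(p[1],p[0])),s['qpos'].round(3),s['force'])
g=rackgoal(48,-90);print(g,goal(g))"
```

```text
clock: 1.98
eef_pos: [186.0, 75.7, 431.1]
tool_rot: [-3.142, -0.001, 3.094]
force: [1.2, 1.0, -0.6]
width: 85.4
[185.98461252  75.74445077 431.06995967] 22.159196372626283 [-1.079 -0.368  0.316  2.121  0.114  1.374  0.718] [ 1.1862369   1.00463079 -0.57001345]
(array([[-0.80874138, -0.1589233 ,  0.56628681],
       [-0.13018235,  0.98729093,  0.09115466],
       [-0.57357644,  0.        , -0.81915204]]), array([556.10586818, 178.18604516, 135.72368399])) (array([-36.52,  11.98,  29.5 ]), array([ -3.6, -34.9, -11.5]))
```

```bash
python3 -m jog '{"angular":[[0,-6,-2],[-1,-12,-4],[-1,-18,-6],[-2,-24,-8],[-3,-30,-10]],"travel":[[-4.4,1.5,3],[-8.8,3,6],[-13.2,4.5,9.5],[-17.6,6,13],[-22,7.5,16.5]],"fingers":[0,0,0,0,0]}'
python3 -c "
from h import *
print(goal(rackgoal(48,-120)))"
```

```text
clock: 2.6
eef_pos: [393.8, 121.5, 293.0]
tool_rot: [-3.102, 0.495, -3.04]
force: [0.7, -0.3, 0.6]
width: 85.1
(array([-6.9 ,  4.64, 18.64]), array([-4. , -6.7, -2.7]))
```

```bash
python3 -m jog '{"angular":[[-1,-2,-1],[-2,-4,-2],[-4,-6.7,-2.7],[-4,-6.7,-2.7],[-4,-6.7,-2.7]],"travel":[[-1.7,1.2,4.7],[-3.5,2.4,9.4],[-5.2,3.5,14],[-6.9,4.6,18.6],[-6.9,4.6,18.6]],"fingers":[0,0,0,0,0]}'
python3 - <<'E'
from h import *
print(goal(rackgoal(48,-120)))
m=camera_model("wrist");im=get_image("wrist");cv2.imwrite("pics/w1raw.png",im[...,::-1])
o=im[...,::-1].copy()
for P in (rackL,rackR): cv2.polylines(o,[np.round(proj(m,W(RK,P))).astype(int)],True,(0,0,255),1)
cv2.imwrite("pics/w1.png",o);np.savez("pics/w1.npz",mtx=m["mtx"],T=m["T"])
E
```

```text
clock: 3.22
eef_pos: [494.1, 136.8, 222.0]
tool_rot: [-3.083, 0.609, -2.974]
force: [0.6, 0.1, 0.0]
width: 85.6
(array([-0.64,  3.52,  7.77]), array([-3.1, -0.1,  0.4]))
```

View pics/w1.png

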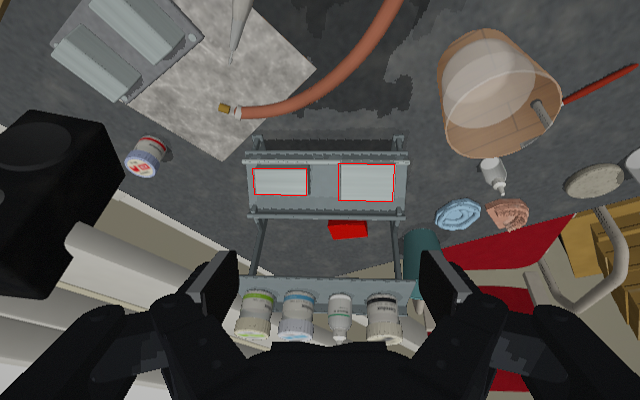

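The overlay matches both rack ingots to within about a pixel, with the left-place ingot showing as a plain rectangle at (367,183) and the right one at (281,181). I'll go on straight along the slope normal.

```bash
python3 -m jog '{"angular":[[-1,0,0],[-2,0,0],[-3,0,0.4],[-3,0,0.4],[-3,0,0.4]],"travel":[[-0.2,1.2,2.6],[-0.4,2.4,5.2],[-0.6,3.5,7.8],[-0.6,3.5,10],[-0.6,3.5,12]],"fingers":[0,0,0,0,0]}'
python3 -m jog '{"angular":[[0,0,0]],"travel":[[0,0,0]],"fingers":[0]}'
python3 - <<'E'
from h import *
print(goal(rackgoal(48,-60)),state()[0]['qpos'].round(2))
m=camera_model("wrist");im=get_image("wrist");cv2.imwrite("pics/w2raw.png",im[...,::-1])
o=im[...,::-1].copy()
for P in (rackL,rackR): cv2.polylines(o,[np.round(proj(m,W(RK,P))).astype(int)],True,(0,0,255),1)
cv2.imwrite("pics/w2.png",o)
E
```

```text
clock: 3.9
eef_pos: [562.7, 175.9, 124.9]
tool_rot: [-3.138, 0.608, -2.982]
force: [1.1, -0.7, 0.2]
width: 85.3
clock: 4.03
eef_pos: [562.4, 175.7, 124.6]
tool_rot: [-3.138, 0.606, -2.983]
force: [0.0, 0.4, -1.1]
width: 85.2
(array([-0.17,  0.36,  1.76]), array([-0.2, -0.3, -0.1])) [-0.23  0.64 -0.31  2.34  2.43  0.54 -1.1 ]
```

View pics/w2.png

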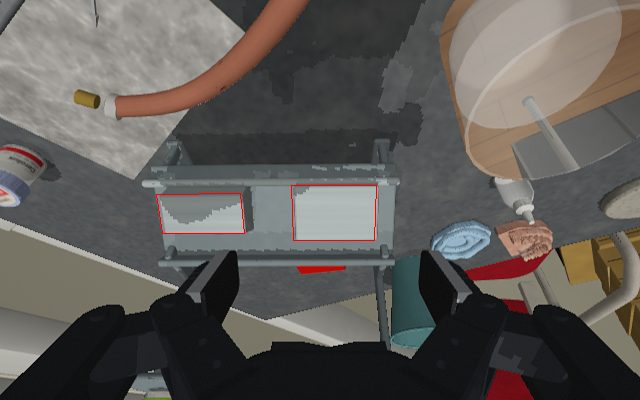

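The overlay is again within about 1 px (broad ingot corners (292,185) to (376,240)). Going in now.

```bash
python3 -m jog '{"angular":[[0,0,0],[0,0,0],[0,0,0],[0,0,0],[0,0,0]],"travel":[[-0.1,0.2,0.9],[-0.2,0.4,1.8],[-0.2,0.4,4],[-0.2,0.4,6],[-0.2,0.4,6.5]],"fingers":[0,0,0,0,0]}'
python3 -c "
from h import *
print(goal(rackgoal(48,13)),state()[0]['force'])"
```

```text
clock: 4.7
eef_pos: [600.8, 186.4, 73.2]
tool_rot: [-3.139, 0.609, -2.983]
force: [-0.1, 0.2, -0.7]
width: 85.3
(array([ 0.13, -0.1 ,  2.57]), array([-0.2, -0.1, -0. ])) [-0.09368893  0.17078028 -0.72665475]
```

```bash
python3 -m jog '{"angular":[[0,0,0],[0,0,0],[0,0,0],[0,0,0],[0,0,0]],"travel":[[0.1,-0.1,1],[0.1,-0.1,2],[0.1,-0.1,2.6],[0.1,-0.1,2.6],[0.1,-0.1,2.6]],"fingers":[0,0,0,0,0.5]}'
python3 -m jog '{"angular":[[0,0,0],[0,0,0],[0,0,0],[0,0,0],[0,0,0]],"travel":[[0,0,0],[0,0,0],[0,0,0],[0,0,0],[0,0,0]],"fingers":[1,1,1,1,1]}'
python3 - <<'E'
from h import *
print(goal(rackgoal(48,13)),state()[0]['force'])
im=get_image("wrist");cv2.imwrite("pics/w3.png",im[...,::-1])
E
```

```text
clock: 5.32
eef_pos: [614.4, 187.6, 52.4]
tool_rot: [-3.139, 0.61, -2.982]
force: [0.6, -0.7, 0.3]
width: 69.9
clock: 5.95
eef_pos: [614.1, 188.0, 52.9]
tool_rot: [-3.139, 0.61, -2.982]
force: [-4.4, 0.2, 5.7]
width: 58.7
(array([ 0.07, -0.05,  0.14]), array([-0.1, -0.1,  0. ])) [-4.41102032  0.22077348  5.70436149]
```

View pics/w3.png

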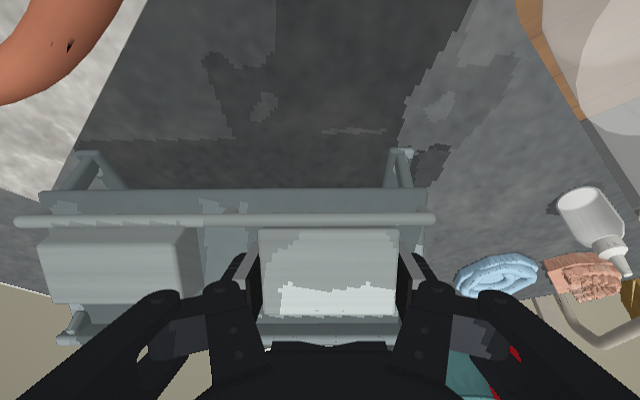

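The ingot is held squarely between the pads at (330,270), opening 58.7 mm. I'll draw back along the slope normal.

```bash
python3 -m jog '{"angular":[[0,0,0],[0,0,0],[0,0,0],[0,0,0],[0,0,0]],"travel":[[0,0,-0.7],[0,0,-2],[0,0,-5],[0,0,-9],[0,0,-13]],"fingers":[1,1,1,1,1]}'
cat >> h.py <<'E'
def placegoal(cross,h,bd=BD,dx=0,dy=0):
    """tool down, tool y along board y (or -x when cross: angle yaw+180), TCP height h"""
    a=bd[2]+(np.pi if cross else np.pi/2);yy=np.array([np.cos(a),np.sin(a),0]);z=np.array([0,0,-1.])
    return np.c_[np.cross(yy,z),yy,z],W(bd,[[dx,dy,h]])[0]
E
python3 -c "
from h import *
print(goal(placegoal(0,180)),state()[0]['force'],state()[0]['qpos'].round(2))"
```

```text
clock: 6.62
eef_pos: [539.3, 175.6, 159.6]
tool_rot: [-3.139, 0.608, -2.983]
force: [-0.3, 0.5, -3.0]
width: 58.8
(array([  4.15, -23.83,  -5.32]), array([17.4, 31.9, 55.6])) [-0.31299219  0.51611658 -2.97588091] [-0.27  0.54 -0.29  2.38  2.36  0.48 -1.07]
```

```bash
python3 -m jog '{"angular":[[2.4,4.4,7.7],[4.8,8.8,15.4],[7.2,13.2,23.1],[9.6,17.6,30.8],[12,22,38.5]],"travel":[[0.6,-3,-1],[1.2,-6.5,-2],[1.8,-10,-3],[2.4,-13.5,-4],[3,-17,-5]],"fingers":[1,1,1,1,1]}'
python3 -c "
from h import *
print(goal(placegoal(0,150)),state()[0]['force'],state()[0]['qpos'].round(2))"
```

```text
clock: 7.25
eef_pos: [523.4, 30.9, 177.1]
tool_rot: [3.098, 0.36, 2.838]
force: [0.3, -0.6, -2.6]
width: 58.7
(array([ -0.94, -10.05,   2.81]), array([ 8. , 19.4, 31.1])) [ 0.2999095  -0.60732087 -2.60246959] [ 0.01  0.44 -0.29  2.24  1.09  0.3   0.01]
```

```bash
python3 -m jog '{"angular":[[2,5,8],[4,10,16],[6,15,24],[8,19,31],[8,19,31]],"travel":[[-0.2,-2.5,0.7],[-0.5,-5,1.4],[-0.7,-7.5,2.1],[-0.9,-10,2.8],[-0.9,-10,2.8]],"fingers":[1,1,1,1,1]}'
python3 -m jog '{"angular":[[0,0,0],[0,0,0]],"travel":[[0,0,0],[0,0,0]],"fingers":[1,1]}'
python3 -c "
from h import *
print(goal(placegoal(0,150)),state()[0]['force'],state()[0]['qpos'].round(2))"
```

```text
clock: 7.88
eef_pos: [513.6, -72.4, 148.9]
tool_rot: [3.141, 0.009, 2.292]
force: [0.1, 0.5, -3.3]
width: 58.9
clock: 8.12
eef_pos: [513.7, -67.5, 150.0]
tool_rot: [3.138, 0.009, 2.302]
force: [-0.4, 0.8, -3.2]
width: 59.0
(array([-0.13, -0.2 , -0.  ]), array([0.2, 0.5, 0.3])) [-0.39817787  0.78535631 -3.2051925 ] [ 0.42  0.6  -0.52  1.96  0.46  0.69  0.35]
```

```bash
python3 -m jog '{"angular":[[0.2,0.5,0.3],[0.2,0.5,0.3],[0.2,0.5,0.3]],"travel":[[-0.1,-0.2,0],[-0.1,-0.2,0],[-0.1,-0.2,0]],"fingers":[1,1,1]}'
python3 - <<'E'
from h import *
print(goal(placegoal(0,150)))
m=camera_model("wrist");s,p,R=state();im=get_image("wrist");cv2.imwrite("pics/w4raw.png",im[...,::-1]);np.savez("pics/w4.npz",mtx=m["mtx"],T=m["T"],p=p,R=R)
o=im[...,::-1].copy()
for P in (near,far,board): cv2.polylines(o,[np.round(proj(m,W(BD,P))).astype(int)],True,(0,0,255),1)
held=[p+R@np.array([a*21,b*30,-23.6]) for a,b in((1,1),(1,-1),(-1,-1),(-1,1))]
cv2.polylines(o,[np.round(proj(m,held)).astype(int)],True,(255,0,255),1)
print(proj(m,held).round(0).tolist(),m["T"].round(3).tolist(),p)
cv2.imwrite("pics/w4.png",o)
E
```

```text
clock: 8.5
eef_pos: [513.4, -70.7, 149.6]
tool_rot: [-3.141, 0.0, 2.294]
force: [0.4, -0.2, -3.2]
width: 58.5
(array([ 0.09,  0.03, -0.04]), array([-0. ,  0. , -0.1]))
[[397.0, 233.0], [255.0, 233.0], [262.0, 317.0], [391.0, 317.0]] [[0.751, 0.635, 0.183, 467.59], [0.661, -0.721, -0.208, -17.241], [0.0, 0.277, -0.961, 294.04], [0.0, 0.0, 0.0, 1.0]] [513.36654472 -70.71782633 149.59994961]
```

View pics/w4.png

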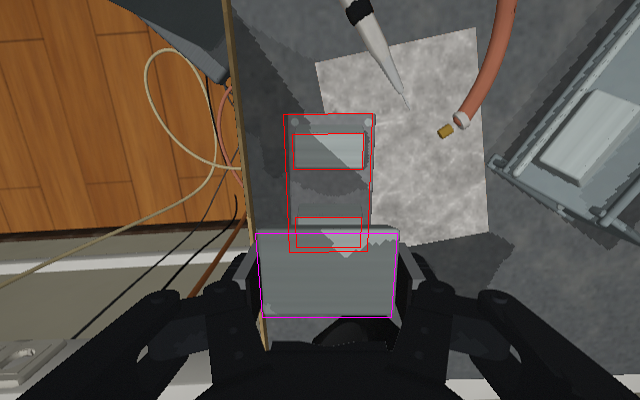

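The near ingot is at (330,150), and the held ingot's broad face at (327,273) is square with the tool. The overlay looks slightly off to the left, so I'll zoom in to refine it.

Run:
```python
import cv2
im=cv2.imread("pics/w4raw.png")[100:325,245:410]
im=cv2.convertScaleAbs(im,alpha=1.6,beta=-60)
cv2.imwrite("pics/w4c.png",cv2.resize(im,(660,900)  ,interpolation=cv2.INTER_CUBIC)[:600])
```

```text
(no output)
```

View pics/w4c.png

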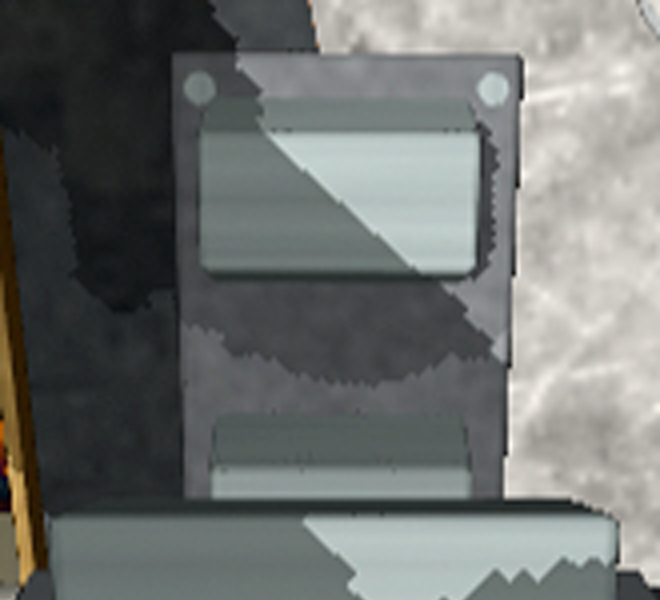

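Run:
```python
from h import *
from scipy.optimize import least_squares
g=cv2.cvtColor(cv2.imread("pics/w4raw.png"),cv2.COLOR_BGR2GRAY)
for u in (280,300): print(u,g[222:236,u].tolist(),g[308:324,u].tolist())
print(g[300,252:270].tolist(),g[300,385:402].tolist())
d=np.load("pics/w4.npz");m=dict(mtx=d["mtx"],T=d["T"]);p,R=d["p"],d["R"]
C=lambda l:(np.array(l)+.5)/4-.5+[245,100]
obs=[(np.array(near),C([(476,272),(200,270),(201,130),(479,130)])),(np.array(far)[2:],C([(212,466),(471,466)])),(np.array(board)[2:],C([(173,57),(521,57)]))]
for sel in (obs,obs[:1],obs[:2],obs[2:]):
    f=lambda q:np.concatenate([(proj(m,W(q,P))-uv).ravel() for P,uv in sel])
    r=least_squares(f,BD);print(r.x.round(2),np.degrees(r.x[2]).round(2),np.abs(r.fun).max().round(2), 'in tool:',(R.T@(np.r_[r.x[:2],0]-np.r_[p[:2],0])).round(1))
```

```text
280 [63, 63, 66, 66, 67, 65, 75, 91, 106, 109, 109, 109, 109, 109] [109, 110, 109, 109, 109, 104, 91, 87, 88, 88, 88, 86, 86, 88, 89, 91]
300 [133, 136, 111, 72, 64, 67, 76, 92, 105, 109, 108, 109, 110, 109] [109, 110, 110, 110, 110, 103, 93, 88, 87, 87, 88, 87, 87, 86, 85, 85]
[12, 14, 16, 13, 12, 13, 12, 15, 13, 11, 24, 107, 106, 110, 110, 110, 110, 110] [109, 109, 109, 109, 109, 109, 109, 108, 105, 104, 31, 11, 12, 14, 13, 13, 14]
[513.99 -68.02  -0.85] -48.96 2.1 in tool: [ 1.6  2.2 -0. ]
[513.19 -68.06  -0.85] -48.96 1.14 in tool: [ 2.1  1.6 -0. ]
[513.62 -67.9   -0.85] -48.54 1.11 in tool: [ 1.9  2.1 -0. ]
[515.71 -67.82  -0.85] -48.65 0.87 in tool: [ 0.6  3.7 -0. ]
```

```bash
python3 -m jog '{"angular":[[0,0,0],[0,0,0],[0,0,0],[0,0,0],[0,0,0]],"travel":[[0,0,3],[0,0.05,6],[0,0.05,8.5],[0,0.05,9.9],[0,0.05,9.9]],"fingers":[1,1,1,1,1]}'
python3 -m jog '{"angular":[[0,0,0]],"travel":[[0,0,0]],"fingers":[1]}'
python3 - <<'E'
from h import *
m=camera_model("wrist");s,p,R=state();im=get_image("wrist");cv2.imwrite("pics/w5raw.png",im[...,::-1]);np.savez("pics/w5.npz",mtx=m["mtx"],T=m["T"],p=p,R=R)
print(goal(placegoal(0,50)),s['force'])
im=cv2.convertScaleAbs(im[100:340,235:415,::-1],alpha=1.6,beta=-60)
pr=proj(m,W(BD,near+far));print((pr).round().tolist())
cv2.imwrite("pics/w5c.png",cv2.resize(im,(450,600),interpolation=cv2.INTER_CUBIC))
E
```

```text
clock: 9.18
eef_pos: [513.3, -70.4, 49.9]
tool_rot: [-3.14, -0.001, 2.294]
force: [1.1, -0.1, -1.9]
width: 58.7
clock: 9.3
eef_pos: [514.4, -70.4, 51.3]
tool_rot: [3.141, 0.001, 2.294]
force: [0.2, 0.1, -3.1]
width: 59.2
(array([ 0.16, -0.07,  0.14]), array([ 0.1,  0.1, -0.2])) [ 0.18545554  0.12304015 -3.09918436]
[[379.0, 199.0], [271.0, 200.0], [268.0, 145.0], [381.0, 145.0], [374.0, 313.0], [278.0, 314.0], [276.0, 270.0], [376.0, 270.0]]
```

View pics/w5c.png

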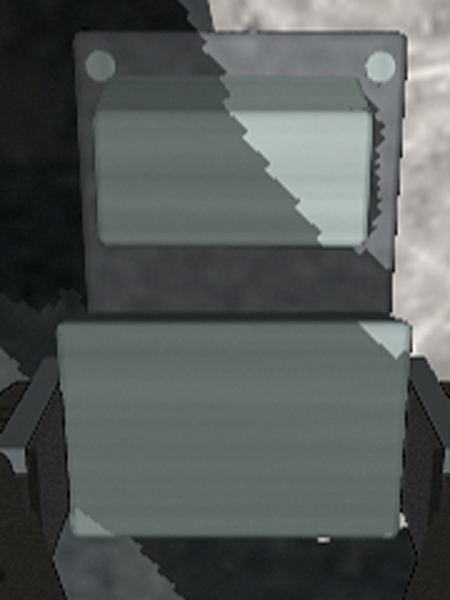

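The near ingot's top is at crop (94,110) to (368,245) and the held broad face at (58,322) to (402,536), both square in the picture. Now I'll compute the offset of the held ingot from the gap.

Run:
```python
from h import *
d=np.load("pics/w5.npz");m=dict(mtx=d["mtx"],T=d["T"]);p,R=d["p"],d["R"]
C=lambda l:(np.array(l)+.5)/2.5-.5+[235,100]
for n,z,l in (("near",32,[(94,110),(372,110),(368,245),(97,243)]),("held",p[2]+23.6,[(58,322),(411,322),(402,536),(68,536)]),("held+2",p[2]+25.6,[(58,322),(411,322),(402,536),(68,536)])):
    q=(unproj(m,C(l),z)-p)@R; print(n,q[:,:2].round(1).tolist(),q.mean(0).round(2))
```

```text
near [[54.2, -28.6], [54.1, 30.3], [24.4, 30.8], [25.0, -29.5]] [39.45  0.76 19.25]
held [[23.0, -28.8], [22.9, 31.0], [-19.4, 32.0], [-19.2, -29.7]] [  1.83   1.11 -23.6 ]
held+2 [[23.8, -28.3], [23.7, 30.5], [-17.9, 31.4], [-17.8, -29.2]] [  2.96   1.11 -25.6 ]
```

The offset is under 0.5 mm and the ingots are parallel. Descending with a force check.

```bash
python3 -m jog '{"angular":[[0,0,0],[0,0,0],[0,0,0],[0,0,0],[0,0,0]],"travel":[[0.03,-0.03,1],[0.03,-0.03,1.8],[0.03,-0.03,2.3],[0.03,-0.03,2.8],[0.03,-0.03,3.2]],"fingers":[1,1,1,1,1]}'
python3 -m jog '{"angular":[[0,0,0],[0,0,0]],"travel":[[0,0,0.3],[0,0,0.6]],"fingers":[1,1]}'
python3 -m jog '{"angular":[[0,0,0],[0,0,0]],"travel":[[0,0,0.1],[0,0,0.2]],"fingers":[1,1]}'
python3 -c "
from h import *
print(goal(placegoal(0,8)))"
```

```text
clock: 9.98
eef_pos: [513.3, -70.5, 18.2]
tool_rot: [-3.141, -0.0, 2.294]
force: [0.2, -0.1, -3.0]
width: 58.9
clock: 10.22
eef_pos: [513.4, -70.5, 12.4]
tool_rot: [-3.142, 0.0, 2.294]
force: [0.1, 0.2, -2.8]
width: 58.8
clock: 10.48
eef_pos: [513.4, -70.5, 10.6]
tool_rot: [-3.142, 0.0, 2.294]
force: [-0.2, -0.1, -3.4]
width: 58.9
(array([0.08, 0.02, 0.26]), array([-0. ,  0. , -0.2]))
```

No contact yet (force is still only the weight). Going on in small steps.

```bash
for i in 1 2; do python3 -m jog '{"angular":[[0,0,0]],"travel":[[0,0,0.1]],"fingers":[1]}'; done; python3 -m jog '{"angular":[[0,0,0],[0,0,0]],"travel":[[0,0,0.05],[0,0,0.1]],"fingers":[1,1]}'
```

```text
clock: 10.6
eef_pos: [513.4, -70.6, 9.6]
tool_rot: [-3.142, 0.0, 2.294]
force: [0.2, 0.1, -2.3]
width: 58.8
clock: 10.72
eef_pos: [513.5, -70.6, 8.6]
tool_rot: [3.142, 0.0, 2.294]
force: [0.1, -1.2, -2.8]
width: 58.9
clock: 10.98
eef_pos: [513.7, -70.7, 7.7]
tool_rot: [3.141, 0.001, 2.294]
force: [-0.3, -0.7, -1.5]
width: 59.0
```

```bash
for i in 1 2; do python3 -m jog '{"angular":[[0,0,0],[0,0,0]],"travel":[[0,0,0.05],[0,0,0.05]],"fingers":[1,1]}'; done
```

```text
clock: 11.22
eef_pos: [513.8, -70.8, 7.2]
tool_rot: [3.141, 0.001, 2.293]
force: [2.2, -1.8, -1.2]
width: 58.6
clock: 11.48
eef_pos: [513.8, -70.8, 7.0]
tool_rot: [3.141, 0.001, 2.294]
force: [1.9, -1.5, 4.1]
width: 58.7
```

Contact, with a lateral push of about 3 N towards board +x. I'll ease off 0.5 mm that way and press a little further.

```bash
python3 -m jog '{"angular":[[0,0,0],[0,0,0]],"travel":[[-0.05,0,0],[-0.05,0,0]],"fingers":[1,1]}';  python3 -m jog '{"angular":[[0,0,0],[0,0,0]],"travel":[[0,0,0.05],[0,0,0.05]],"fingers":[1,1]}';python3 -m jog '{"angular":[[0,0,0],[0,0,0]],"travel":[[0,0,0.05],[0,0,0.05]],"fingers":[1,1]}'
```

```text
clock: 11.72
eef_pos: [513.8, -70.8, 7.0]
tool_rot: [3.142, 0.0, 2.294]
force: [0.6, -0.9, 6.9]
width: 59.2
clock: 11.98
eef_pos: [513.8, -70.8, 7.0]
tool_rot: [-3.141, 0.001, 2.294]
force: [-1.2, -1.2, 11.2]
width: 58.3
clock: 12.22
eef_pos: [513.8, -70.8, 6.9]
tool_rot: [-3.141, 0.001, 2.294]
force: [-0.7, -1.1, 15.6]
width: 58.6
```

Firm vertical stop with no lateral force, so it is seated (TCP 6.9 means centre 20, matching the 13 mm grasp offset). Unload, open and lift.

```bash
python3 -m jog '{"angular":[[0,0,0],[0,0,0],[0,0,0],[0,0,0],[0,0,0]],"travel":[[0,0,-0.12],[0,0,-0.12],[0,0,-0.12],[0,0,-0.12],[0,0,-0.12]],"fingers":[1,0.6,0.2,0,0]}'; python3 -m jog '{"angular":[[0,0,0],[0,0,0],[0,0,0],[0,0,0],[0,0,0]],"travel":[[0,0,-1],[0,0,-4],[0,0,-8],[0,0,-12],[0,0,-14]],"fingers":[0,0,0,0,0]}';python3 -m jog '{"angular":[[0,0,0]],"travel":[[0,0,0]],"fingers":[0]}'
python3 - <<'E'
from h import *
m=camera_model("wrist");s,p,R=state();im=get_image("wrist");np.savez("pics/w6.npz",mtx=m["mtx"],T=m["T"],p=p,R=R)
g=goal(rackgoal(-48,-120));print(g,s['qpos'].round(2))
cv2.imwrite("pics/w6.png",cv2.resize(im[80:330,200:460,::-1],None,fx=2.4,fy=2.4,interpolation=cv2.INTER_CUBIC))
E
```

```text
clock: 12.85
eef_pos: [513.3, -70.7, 6.5]
tool_rot: [-3.141, -0.001, 2.294]
force: [-1.0, 0.6, 0.6]
width: 85.6
clock: 13.48
eef_pos: [514.5, -70.8, 149.5]
tool_rot: [3.14, 0.002, 2.294]
force: [1.2, 0.2, -0.7]
width: 85.7
clock: 13.6
eef_pos: [514.7, -71.0, 148.7]
tool_rot: [3.139, 0.003, 2.293]
force: [-0.7, -0.4, -0.2]
width: 85.5
(array([ 8.7 , 13.08, -1.29]), array([-17.6, -31.9, -55.9])) [ 0.44  0.61 -0.53  1.96  0.47  0.7   0.34]
```

View pics/w6.png

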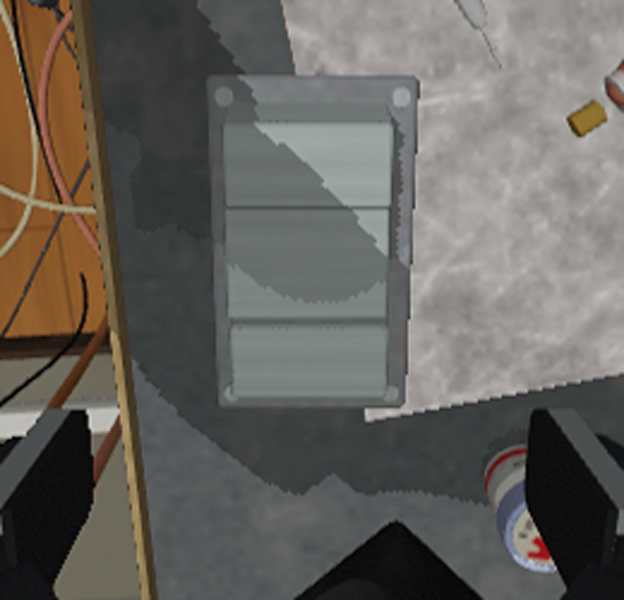

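The middle ingot lies flush between the other two, face at crop (225,208) to (388,319). Now for the second ingot.

```bash
python3 -m jog '{"angular":[[-2.5,-4.5,-8],[-5,-9,-16],[-7.5,-13.5,-24],[-10,-18,-32],[-12.5,-22.5,-40]],"travel":[[1.2,1.9,-0.7],[2.4,3.8,-1.4],[3.6,5.7,-2],[5,7.6,-2],[6.2,9.5,-2]],"fingers":[0,0,0,0,0]}'
python3 -m jog '{"angular":[[0,0,0],[0,0,0]],"travel":[[0,0,0],[0,0,0]],"fingers":[0,0]}'
python3 -c "
from h import *
print(goal(rackgoal(-48,-120)),state()[0]['qpos'].round(2))"
```

```text
clock: 14.28
eef_pos: [537.5, 24.0, 164.6]
tool_rot: [3.077, 0.382, 2.914]
force: [0.3, -0.3, -0.2]
width: 85.0
clock: 14.52
eef_pos: [539.4, 21.6, 165.2]
tool_rot: [3.074, 0.382, 2.904]
force: [-0.3, -0.9, 0.1]
width: 85.4
(array([0.13, 6.05, 0.89]), array([ -7.1, -12.3, -20.5])) [ 0.11  0.48 -0.35  2.25  1.34  0.25 -0.11]
```

```bash
python3 -m jog '{"angular":[[-2,-4,-7],[-5,-8,-14],[-7.1,-12.3,-20.5],[-7.1,-12.3,-20.5],[-7.1,-12.3,-20.5]],"travel":[[0,2,0.3],[0.1,4,0.6],[0.1,6,0.9],[0.1,6,0.9],[0.1,6,0.9]],"fingers":[0,0,0,0,0]}'
python3 -m jog '{"angular":[[0,0,0],[0,0,0],[0,0,0]],"travel":[[0,0,0],[0,0,0],[0,0,0]],"fingers":[0,0,0]}'
python3 -c "
from h import *
print(goal(rackgoal(-48,-60)),state()[0]['qpos'].round(2))"
```

```text
clock: 15.15
eef_pos: [553.5, 78.7, 159.2]
tool_rot: [3.141, 0.609, -2.983]
force: [-0.0, -0.6, 0.0]
width: 85.4
clock: 15.52
eef_pos: [555.1, 80.6, 161.3]
tool_rot: [-3.14, 0.614, -2.978]
force: [-0.2, 0.8, -0.4]
width: 85.5
(array([0.13, 0.01, 6.04]), array([0. , 0.2, 0.2])) [ 0.23  0.59 -0.64  2.4   2.37  0.53 -0.8 ]
```

```bash
python3 -m jog '{"angular":[[0,0.2,0.2],[0,0.2,0.2],[0,0.2,0.2],[0,0.2,0.2],[0,0.2,0.2]],"travel":[[0.1,0,2.5],[0.1,0,5],[0.1,0,7.5],[0.1,0,9.5],[0.1,0,10.5]],"fingers":[0,0,0,0,0]}'
python3 -m jog '{"angular":[[0,0,0]],"travel":[[0,0,0]],"fingers":[0]}'
python3 -c "
from h import *
print(goal(rackgoal(-48,13)),state()[0]['force'])"
```

```text
clock: 16.15
eef_pos: [613.8, 90.4, 73.6]
tool_rot: [3.14, 0.609, -2.982]
force: [0.4, 0.7, -0.2]
width: 85.9
clock: 16.27
eef_pos: [613.4, 90.5, 74.1]
tool_rot: [3.14, 0.609, -2.982]
force: [-0.6, 0.4, -0.0]
width: 85.5
(array([-0.05, -0.03,  2.81]), array([ 0.1, -0.1, -0. ])) [-0.63587757  0.38994729 -0.00973404]
```

```bash
python3 -m jog '{"angular":[[0,0,0],[0,0,0],[0,0,0],[0,0,0],[0,0,0]],"travel":[[0,0,1],[0,0,2],[0,0,2.7],[0,0,2.7],[0,0,2.7]],"fingers":[0,0,0,0,0.5]}'
python3 -m jog '{"angular":[[0,0,0],[0,0,0],[0,0,0],[0,0,0],[0,0,0]],"travel":[[0,0,0],[0,0,0],[0,0,0],[0,0,0],[0,0,0]],"fingers":[1,1,1,1,1]}'
python3 -m jog '{"angular":[[0,0,0],[0,0,0],[0,0,0],[0,0,0],[0,0,0]],"travel":[[0,0,-0.7],[0,0,-2],[0,0,-5],[0,0,-9],[0,0,-13]],"fingers":[1,1,1,1,1]}'
python3 -c "
from h import *
s,p,R=state();print(goal(placegoal(1,170)),s['force'],s['qpos'].round(2))"
```

```text
clock: 16.9
eef_pos: [628.5, 92.9, 52.2]
tool_rot: [3.14, 0.609, -2.982]
force: [-0.0, -0.8, -0.5]
width: 69.8
clock: 17.52
eef_pos: [628.1, 93.6, 52.7]
tool_rot: [3.139, 0.61, -2.981]
force: [-4.1, 0.7, 6.5]
width: 58.6
clock: 18.15
eef_pos: [552.8, 80.1, 158.4]
tool_rot: [3.139, 0.606, -2.984]
force: [0.7, -0.4, -3.9]
width: 58.8
(array([  4.51, -14.17,  -4.57]), array([ -9.7,  33.8, -31.5])) [ 0.70816522 -0.42198036 -3.88549629] [ 0.24  0.59 -0.64  2.4   2.36  0.53 -0.8 ]
```

```bash
python3 -m jog '{"angular":[[-2,6.5,-6],[-4,13,-12],[-6,20,-18.5],[-8,27,-25],[-9.7,33.8,-31.5]],"travel":[[1,-2.5,-1.5],[2,-5.5,-2.5],[3,-8.5,-3.5],[4,-11.5,-4.2],[4.5,-14.2,-4.6]],"fingers":[1,1,1,1,1]}'
python3 -m jog '{"angular":[[0,0,0],[0,0,0],[0,0,0],[0,0,0]],"travel":[[0,0,0],[0,0,0],[0,0,0],[0,0,0]],"fingers":[1,1,1,1]}'
python3 -c "
from h import *
s,p,R=state();print(goal(placegoal(1,110)),s['force'],s['qpos'].round(2))"
```

```text
clock: 18.77
eef_pos: [534.2, -24.1, 163.6]
tool_rot: [-3.013, 0.355, -2.756]
force: [-0.3, -0.7, -6.1]
width: 58.6
clock: 19.27
eef_pos: [536.0, -22.2, 164.2]
tool_rot: [-3.013, 0.359, -2.755]
force: [0.0, -0.6, -4.8]
width: 58.3
(array([ 5.58, -3.03,  4.12]), array([-10.7,  19.1, -20.5])) [ 0.02654859 -0.61824273 -4.8421428 ] [ 0.43  0.52 -0.61  2.25  1.37  0.3   0.58]
```

```bash
python3 -m jog '{"angular":[[-2.5,5,-5],[-5,10,-10],[-8,15,-15],[-10.7,19.1,-20.5],[-10.7,19.1,-20.5]],"travel":[[1.4,-0.8,1],[2.8,-1.5,2],[4.2,-2.3,3],[5.6,-3,4.1],[5.6,-3,4.1]],"fingers":[1,1,1,1,1]}'
python3 -m jog '{"angular":[[0,0,0],[0,0,0],[0,0,0]],"travel":[[0,0,0],[0,0,0],[0,0,0]],"fingers":[1,1,1]}'
python3 -c "
from h import *
s,p,R=state();print(goal(placegoal(1,65)),s['force'],s['qpos'].round(2))"
```

```text
clock: 19.9
eef_pos: [513.5, -70.9, 108.7]
tool_rot: [3.141, 0.001, -2.421]
force: [-0.3, 0.7, -4.7]
width: 58.7
clock: 20.27
eef_pos: [512.9, -69.9, 111.0]
tool_rot: [-3.139, 0.001, -2.416]
force: [0.5, -0.8, -4.7]
width: 58.9
(array([-0.01,  0.01,  4.6 ]), array([-0.2,  0.1, -0. ])) [ 0.51919207 -0.76346979 -4.67870796] [ 0.63  0.77 -0.86  1.98  0.84  0.79  1.56]
```

```bash
python3 -m jog '{"angular":[[-0.1,0.1,0],[-0.1,0.1,0],[-0.1,0.1,0],[-0.1,0.1,0],[-0.1,0.1,0]],"travel":[[0,0,2],[0,0,3.5],[0,0,4.6],[0,0,4.6],[0,0,4.6]],"fingers":[1,1,1,1,1]}'
python3 - <<'E'
from h import *
m=camera_model("wrist");s,p,R=state();im=get_image("wrist");np.savez("pics/w7.npz",mtx=m["mtx"],T=m["T"],p=p,R=R)
cv2.imwrite("pics/w7raw.png",im[...,::-1])
print(goal(placegoal(1,65)),s['force'])
cv2.imwrite("pics/w7.png",cv2.resize(cv2.convertScaleAbs(im[100:340,200:460,::-1],alpha=1.5,beta=-50),None,fx=2.5,fy=2.5,interpolation=cv2.INTER_CUBIC))
E
```

```text
clock: 20.9
eef_pos: [513.3, -70.0, 64.5]
tool_rot: [3.141, -0.0, -2.417]
force: [0.0, -0.3, -3.5]
width: 58.6
(array([ 0.01,  0.05, -0.04]), array([ 0. , -0. , -0.1])) [ 0.00751088 -0.25677385 -3.50487496]
```

View pics/w7.png

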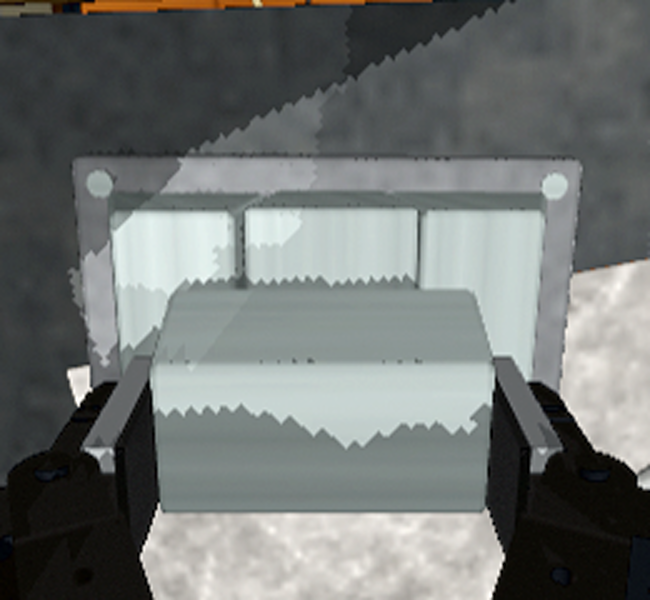

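The crop shows the middle ingot's top spanning u 244 to 420 at v 210, the outer ingots at 113 to 235 and 421 to 543, and the held narrow face at (155,363) to (487,511).

Run:
```python
from h import *
d=np.load("pics/w7.npz");m=dict(mtx=d["mtx"],T=d["T"]);p,R=d["p"],d["R"]
C=lambda l:(np.array(l)+.5)/2.5-.5+[200,100]
def t(n,z,l):
    q=(unproj(m,C(l),z)-p)@R; print(n,q[:,:2].round(1).tolist(),q.mean(0).round(2)[:2])
t("mid end edge",32,[(244,210),(420,210)]);t("outer ends",32,[(113,210),(235,210),(421,210),(543,210)]);t("board edge",8,[(75,158),(580,158)])
for k in (23.6,24.6): t("held",p[2]+k,[(155,363),(493,363),(487,511),(163,511)])
t("held bottom edge(broad)",p[2]-.2,[(153,290+75),(153,290+75)]) if 0 else None
t("held broad edge",p[2]-.2,[(175,290),(475,290)])
d=np.load("pics/w6.npz");m=dict(mtx=d["mtx"],T=d["T"]);p,R=d["p"],d["R"]
C=lambda l:(np.array(l)+.5)/2.4-.5+[200,80]
t("w6 mid",32,[(225,208),(391,208),(388,319),(229,320)]);print(p)
t("w6 near",32,[(223,122),(392,122),(391,206),(225,206)])
t("w6 far",32,[(231,328),(386,326),(385,396),(233,397)])
```

```text
mid end edge [[28.3, -18.6], [28.2, 23.3]] [28.26  2.36]
outer ends [[28.4, -49.7], [28.3, -20.7], [28.2, 23.5], [28.2, 52.5]] [28.26  1.42]
board edge [[36.9, -65.3], [36.7, 68.4]] [36.79  1.51]
held [[14.4, -28.8], [14.3, 29.3], [-15.2, 30.0], [-15.0, -29.2]] [-0.38  0.33]
held [[14.9, -28.6], [14.7, 29.1], [-14.5, 29.8], [-14.3, -29.0]] [0.2  0.33]
held broad edge [[19.4, -29.5], [19.3, 30.6]] [19.36  0.54]
w6 mid [[25.3, -29.1], [25.2, 30.6], [-16.9, 30.7], [-17.1, -29.0]] [4.11 0.8 ]
[514.69724009 -71.00773219 148.65843134]
w6 near [[55.5, -28.7], [55.4, 30.0], [25.9, 30.5], [26.0, -29.0]] [40.68  0.69]
w6 far [[-20.3, -28.3], [-19.7, 30.0], [-48.3, 30.4], [-48.6, -28.4]] [-34.22   0.91]
```

```bash
python3 -m jog '{"angular":[[0,0,0],[0,0,0],[0,0,0],[0,0,0],[0,0,0]],"travel":[[-0.1,0.16,0],[-0.1,0.16,1],[-0.1,0.16,2],[-0.1,0.16,2.7],[-0.1,0.16,3]],"fingers":[1,1,1,1,1]}'
python3 -m jog '{"angular":[[0,0,0],[0,0,0]],"travel":[[0,0,0],[0,0,0.1]],"fingers":[1,1]}'
for i in 1 2; do python3 -m jog '{"angular":[[0,0,0],[0,0,0]],"travel":[[0,0,0.1],[0,0,0.1]],"fingers":[1,1]}';done
```

```text
clock: 21.58
eef_pos: [512.2, -68.3, 33.4]
tool_rot: [3.14, -0.002, -2.417]
force: [-0.3, 0.5, -5.3]
width: 58.7
clock: 21.82
eef_pos: [512.8, -68.3, 33.4]
tool_rot: [3.141, -0.001, -2.417]
force: [0.1, -0.6, -4.7]
width: 58.7
clock: 22.08
eef_pos: [512.6, -68.4, 32.3]
tool_rot: [3.141, -0.001, -2.417]
force: [0.2, -0.8, -4.6]
width: 59.0
clock: 22.32
eef_pos: [512.7, -68.4, 32.1]
tool_rot: [-3.141, -0.001, -2.417]
force: [-2.5, -0.1, 4.1]
width: 58.8
```

```bash
for i in 1 2; do python3 -m jog '{"angular":[[0,0,0],[0,0,0]],"travel":[[0,0,0.05],[0,0,0.05]],"fingers":[1,1]}';done
python3 - <<'E'
from h import *
print(state()[0]['torque'])
im=get_image("wrist")
sc=get_image("scene")
a=cv2.resize(cv2.convertScaleAbs(im[100:340,200:460,::-1],alpha=1.5,beta=-50),(520,480));b=cv2.resize(sc[280:340,290:370,::-1],(280,210),interpolation=cv2.INTER_CUBIC)
o=np.zeros((480,800,3),np.uint8);o[:,:520]=a;o[:210,520:]=b;cv2.imwrite("pics/w8.png",o)
E
```

```text
clock: 22.58
eef_pos: [512.7, -68.5, 32.1]
tool_rot: [-3.141, -0.001, -2.417]
force: [-4.1, -0.7, 9.5]
width: 58.8
clock: 22.82
eef_pos: [512.7, -68.4, 32.1]
tool_rot: [-3.14, -0.002, -2.417]
force: [-5.2, -0.3, 15.1]
width: 58.6
[-0.36318732  0.76223574 -0.11878299]
```

View pics/w8.png

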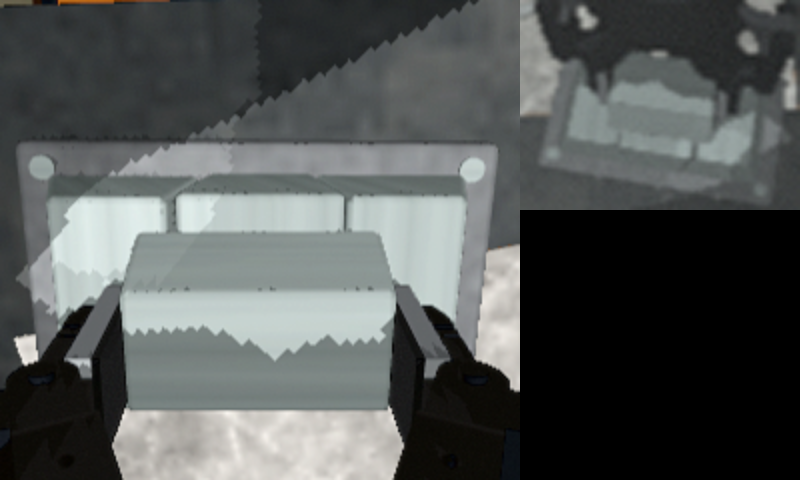

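It is seated: the cross ingot's base spans u 133 to 385 and the middle ingot 176 to 344, so both are centred at about 260. Unload, release and lift.

```bash
python3 -m jog '{"angular":[[0,0,0],[0,0,0],[0,0,0],[0,0,0],[0,0,0]],"travel":[[0,0,-0.13],[0,0,-0.13],[0,0,-0.13],[0,0,-0.13],[0,0,-0.13]],"fingers":[1,0.6,0.2,0,0]}'; python3 -m jog '{"angular":[[0,0,0],[0,0,0],[0,0,0],[0,0,0],[0,0,0]],"travel":[[0,0,-1],[0,0,-4],[0,0,-8],[0,0,-12],[0,0,-14]],"fingers":[0,0,0,0,0]}';python3 -m jog '{"angular":[[0,0,0]],"travel":[[0,0,0]],"fingers":[0]}'
python3 - <<'E'
from h import *
m=camera_model("wrist");im=get_image("wrist");s,p,R=state();np.savez("pics/w9.npz",mtx=m["mtx"],T=m["T"],p=p,R=R)
cv2.imwrite("pics/w9.png",cv2.resize(im[60:290,200:460,::-1],None,fx=2.5,fy=2.5,interpolation=cv2.INTER_CUBIC))
E
```

```text
clock: 23.55
eef_pos: [512.7, -68.3, 31.4]
tool_rot: [3.141, -0.001, -2.417]
force: [-0.6, 0.5, -0.3]
width: 85.5
clock: 24.18
eef_pos: [513.6, -68.1, 173.9]
tool_rot: [-3.14, 0.001, -2.417]
force: [0.1, -0.1, -0.2]
width: 85.5
clock: 24.3
eef_pos: [513.4, -68.5, 172.6]
tool_rot: [-3.14, 0.0, -2.417]
force: [0.7, -0.3, -0.2]
width: 85.5
```

View pics/w9.png

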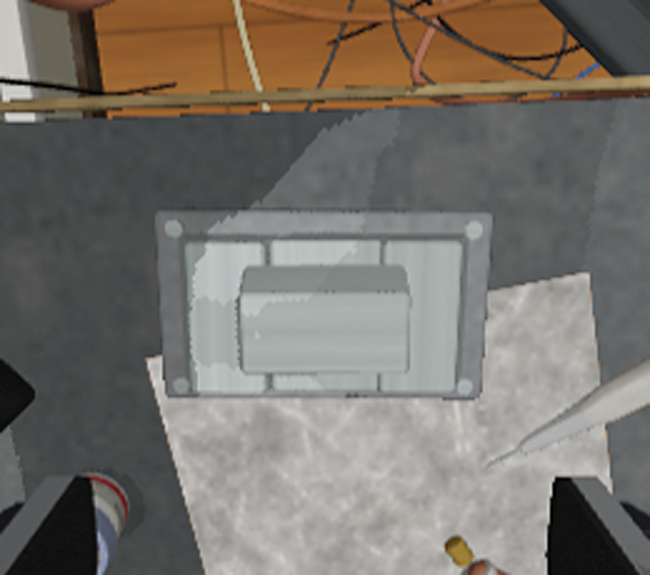

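Run:
```python
from h import *
d=np.load("pics/w9.npz");m=dict(mtx=d["mtx"],T=d["T"]);p,R=d["p"],d["R"]
C=lambda l:(np.array(l)+.5)/2.5-.5+[200,60]
def t(n,z,l):
    q=(unproj(m,C(l),z)-p)@R; print(n,q[:,:2].round(1).tolist(),q.mean(0).round(2)[:2])
t("mid",32,[(270,240),(381,240),(381,392),(272,392)]);t("layer",32,[(188,241),(462,241),(459,391),(192,393)])
t("cross",56,[(241,292),(409,292),(407,372),(243,372)]);t("broadedge",32,[(245,267),(406,267)])
t("board",8,[(157,212),(492,213),(479,397),(168,397)])
```

```text
mid [[28.8, -19.9], [28.7, 21.5], [-31.2, 22.7], [-31.2, -20.3]] [-1.22  1.  ]
layer [[28.5, -50.5], [28.3, 51.7], [-30.9, 53.5], [-31.5, -51.9]] [-1.4   0.69]
cross [[14.1, -28.7], [14.0, 29.8], [-15.2, 29.9], [-15.1, -28.9]] [-0.57  0.53]
broadedge [[18.7, -29.5], [18.6, 31.1]] [18.61  0.8 ]
board [[36.7, -66.6], [36.1, 67.6], [-42.0, 66.7], [-41.8, -66.7]] [-2.75  0.27]
```

The cross ingot is within 1 mm of the middle ingot's centre in both directions, square and flat. Nothing is touching, so I'll hand it in.

```bash
python3 -c "
from cell import *
print(finish_job(),read_state()['clock'])"
```

```text
the job is handed in; nothing more can be done
the job is handed in; nothing more can be done
```

The stack is built and the job is handed in; no verdict was reported. The clock read about 24.3 s, against the 61 s limit.

- **Middle ingot:** I took the broad-up ingot from the left place of the rack and set it lengthwise in the gap. It met a firm vertical stop with no side force. The picture after release shows the layer flush and in line.
- **Cross ingot:** I laid the other ingot broad face down, crosswise on top. In the last wrist picture its centre is about 0.7 mm from the middle ingot's, and it is square to it. It met a firm stop about 1 mm higher than I expected from the first grasp, but the picture shows it lying flat.
- **Measurements that disagreed:** The last picture puts the stack about 1.5 mm from the board's middle along y. That is within the 2 mm calibration error, as was a similar offset in the wrist camera.
- **Forces:** The highest force read at the end of any move was about 16 N. The gripper was open and clear when I handed in.
- **Not checked:** I took no final picture of the rack, jar, dropper and mould. Nothing in the forces or wrist views suggested contact with them.
- **Pictures:** I viewed 14, against the budget of 10 plus one or two if needed.

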